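# Empty the axle nuts out of a screw-top tilting canister

## Robot

A 6-joint arm with a two-finger parallel gripper is mounted at the origin on the work surface. World frame = base frame: x ahead of the robot, y to its left, z up, the work surface at z = 0. Lengths are in mm, angles in rad, forces in N, time in s.
With the tool pointing down it reaches from about 350 to 875 mm from the base axis. Payload 4.2 kg.
Tool frame: the origin (TCP) lies midway between the tips of the shut fingers; the grasp point (between the pads) lies 19 mm behind it (arm.tcp_to_grasp is the distance from the TCP to the grasp point, in mm); z points along the fingers, y is the line along which they close (so a half turn about z gives the same grasp; the last joint's range is limited). The gripper opens to 85 mm and grips with 20 to 120 N. Pads are 22 mm wide; open, the fingers measure 114 mm over their backs; the gripper's body (76 mm by 85 mm) begins 54 mm behind the grasp point. The pads swing forward as they close: fully open they stand 13 mm farther back than shut.
Start: joints at [-0.921, 0.385, 0.008, 0, -1.194, -0.259], TCP at [238.093, -577.85, 231.312] pointing down, gripper open.
Joint ranges: [-3.14, 3.14], [-1.21, 2.06], [-1.07, 1.41], [-3.16, 2.05], [-2.99, -0.16], [-3.1, 3.1]. Speed limits (rad/s): [2.79, 2.79, 3.14, 3.14, 3.14, 3.14].

## Interface

Orientations are given as a unit quaternion [x, y, z, w].
In Python, from bench import arm gives the robot as it stands.
- The arm moves only by the tool arm_command, never from a script. Its argument "rows" is a list of rows, each a list of 2 entries, a list of its own where there are three numbers: the shift along the tool's x, y, z as a fraction of full scale, then the turn, a rotation vector about the tool's x, y, z as a fraction of full scale. In form: [[[x, y, z], [wx, wy, wz]], ...]. A call has 1 to 5 rows; each row is the pose to reach, as a shift and turn from the pose commanded when the call began, along the tool's axes at that moment, turning the shorter way round; what a row does not reach only later rows make up. Full scale, the value 1, is 0.25 m for a shift and 180 degrees for a turn. A row lasts 1/10 s, in which the tool goes at most 50 mm and 8.59 degrees, less where a joint would pass 70% of its speed; a pose out of reach is approached as far as the arm can. A call with a number of a shift or a turn outside -1 to 1 is refused whole. A call with a gripper value outside its range is refused whole. "grip" is the opening, from 0 (shut) to 1 (fully open), set as the call begins (left out, the last holds). The fingers move at their own pace and stop on an object; the grip force is fixed at half the most. Time passes only in rows, so rows that repeat a pose let the fingers close. It gives the time, the measured TCP pose, the force, the opening and the grip force at its end, in the units of the state.
- arm.read_state(): the state, without advancing time (a new reading comes with each control period).
- arm.get_image(name): name is "scene" or "top" or "wrist"; returns (picture, depth): 480x640x3 uint8, blue, green, red; 480x640 float32, mm along the optical axis (not along the pixel's ray), 0 where there is no reading.
- arm.camera_info(name): a dict with "fx", "fy", "cx", "cy" (pixels), "extrinsics" (4x4, takes a point from camera to world coordinates). Camera axes: x right, y down, z forward; pixel columns grow to the right and rows downward; lengths in mm; the calibration is good to about 2 mm. A picture is of the moment at which its call begins: read the wrist's pose just before it. camera_info takes no time and is no camera call; for the wrist camera it gives the pose at the moment of the call.
- arm.job_done(): hands the job in; it is judged then, once.
Trained networks look in the newest picture that a camera, given by its name, has taken for a name from the list of things; names that differ only in an ending like _2 or _b are one class to them, and where a whole thing is asked for, a point or a joint stands for the part that bears it (a point fixed in the world has none). Each returns a list of dicts, best first, with "score" (0 to 1); they miss things now and then, are a little off and sometimes report something else, mostly with a low value. They report only what shows in the picture. A call takes as long as a camera call. They do not tell look-alikes from the thing itself.
- arm.spot_in(camera, query): "position" ([column, row] in pixels, amid what is visible of it).
The state is a dict: "clock": time; "joints": joint angles; "joint_vel": joint speeds; "joint_efforts": joint torques, N m; "position": TCP position; "ee_rot": TCP orientation; "contact_force": force on the tool from outside, world axes, zero at the start; "wrist_torque": the same for the moment, N m; "gripper_width": finger opening in mm; "grasp_force": force on a finger pad.
Only numpy, scipy, OpenCV 4.12 (cv2) and the standard library are available. Lean on these libraries where they do the work, as an engineer would, in place of code of your own. Each camera call takes 0.05 s, during which the arm holds its last target. There are 200 camera calls.

## Task

Unscrew and take off the red cap of the tilting canister and set it aside, then swing the canister over by its black side handle so that all four brass axle nuts fall into the steel tray. Swing the canister back fully upright and screw its cap back down until it is fully home. Leave the other things on the bench where they are.

Things in the scene. Friction and masses are not known exactly. Their poses are not given: they have to be found in the camera images.
- stand: Blue steel stand of the canister, fixed to the bench. Origin on the bench below the canister's axis, z up, x the way the canister tips (to the tray). Two upright cheeks (30 mm along x, 88 mm over their outer faces along y, 130 mm high) carry the pivot: its axis runs along y, 115 mm above the origin. Base 10 mm high, reaching 68 mm to -x, 52 mm to each side; a black rubber pad on the -y side.
- cap_rest (a point): Centre of the upper face of the black rubber pad (94 x 100 mm, 6 mm thick) beside the stand: a clear place to set the cap down, upright. At (-30, -155, 6) mm in the stand's frame.
- canister (a joint): Tilt of the canister about its pivot, rad: 0 upright (a stop, the start), growing as it tips towards the stand's +x, stop at 2.44 (mouth 50 degrees below level, over the tray). Stiff pivot: it stays where it is left; 6 to 7 N along the arc at the handle moves it. The canister cannot turn about its own length.
- rim (a point): Centre of the mouth of the canister, a clear tube 38 mm outside, 31 mm inside, 124 mm long. The mouth is 74 mm from the pivot; upright it is 189 mm above the bench. Site z runs out of the mouth. Outside there is a coarse right-hand two-start thread, 49 mm over the ridges, 14 mm rise per turn, its upper ends open 2 mm below the rim.
- handle (a point): Middle of the canister's handle: black grip, 16 mm diameter, 46 mm long along the stand's y, on a crank 85 mm to +y of the canister, 80 mm from the pivot axis. Upright it is 75 mm to -x of the pivot and 27 mm above it; it swings over the top (195 mm above the bench); at full tilt it is 75 mm to +x, 27 mm above the pivot. Clear above and beside: can be pinched from above, across x, all the way.
- cap: Red round screw cap, 60 mm diameter (62 over small ribs), 34 mm high (upper 17 mm solid, lower 17 mm a skirt with two lugs inside), 60 g; white mark on top along its +x. Origin at the centre of the skirt's lower edge, z up. Home, the origin is 17 mm below the rim. Anticlockwise from above unscrews: it rises 14 mm per turn and lifts free after 2.9 to 3.3 rad.
- cap_inside (a point): Centre of the cap's inner top face, 17 mm above its origin: meets point rim when the cap is home (side play 1.7 mm). To close: set the cap level over the mouth at any angle, let it rest on the thread, turn clockwise. From the angle at which it came free it is home after the same 2.9 to 3.3 rad, from another angle after up to 3.14 rad more; it sinks 7 mm, then goes tight.
- tray: Loose brushed-steel tray, 130 x 130 mm, 26 mm high, walls and floor 3 mm, 0.45 kg, standing where the canister's mouth comes down, about 90 mm to +x of the stand's origin. Origin at the centre of its underside; no need to move it.
- nut0: One of four brass hexagonal axle nuts, 13 mm over corners, 11 mm high, about 12 g, at first in the bottom of the canister, to end in the tray. Origin at the centre of its lower face.
- nut1: One of four brass hexagonal axle nuts, 13 mm over corners, 11 mm high, about 12 g, at first in the bottom of the canister, to end in the tray. Origin at the centre of its lower face.
- nut2: One of four brass hexagonal axle nuts, 13 mm over corners, 11 mm high, about 12 g, at first in the bottom of the canister, to end in the tray. Origin at the centre of its lower face.
- nut3: One of four brass hexagonal axle nuts, 13 mm over corners, 11 mm high, about 12 g, at first in the bottom of the canister, to end in the tray. Origin at the centre of its lower face.
- grease: Bystander: small white grease pot with a blue lid, 48 mm diameter, 62 mm high. Origin at the centre of its underside. Leave alone.
- driver: Bystander: screwdriver with green handle lying flat, 170 mm long, 26 mm thick. Origin at the centre of its underside. Leave alone.
- spanner: Bystander: steel spanner lying flat, 170 mm long, 8 mm thick. Origin at the centre of its underside. Leave alone.
- degreaser: Bystander: blue bottle, 60 mm diameter, 170 mm high. Origin at the centre of its underside. Leave alone.
- rotor: Bystander: brake disc lying flat, 140 mm diameter, 5 mm thick. Origin at the centre of its underside. Leave alone.
- cassette: Bystander: stack of sprockets lying flat, 100 mm diameter, 28 mm high. Origin at the centre of its underside. Leave alone.
- padbox: Bystander: small cardboard box, 75 x 50 x 22 mm. Origin at the centre of its underside. Leave alone.
- sealant: Bystander: green bottle, 44 mm diameter, 110 mm high. Origin at the centre of its underside. Leave alone.
Things that resemble listed ones, but are neither listed nor needed, are in the scene too. What is meant by the cap is not pink or turquoise, and is the smaller of those in its own colour.

How it is judged:
By the outcome, as a careful person would: the job done as asked, in the order asked, and still so for the second after the job is handed in, with the robot touching nothing.
It also fails if it takes over 72 s, if anything falls off the work surface, if the arm or the gripper's body presses on something with over 40 N, if the wrist force passes 120 N, or if a joint passes its speed limit or range.

## Working session

There is one attempt and no reset: what is moved stays moved. The work goes in short steps, Python scripts to look and compute and a tool call to move; the robot and the scene stay as the last step left them, time stands still between calls to the robot, and variables do not carry over. Pictures are saved under pics/ and viewed, at most 10 in all, crops included, and the job is handed in when it is done.

Besides the shell and the picture viewer there is one more tool, called after "Request:" as name(argument=value, ...), one argument or row to a line, values as JSON. arm_command: Moves the arm, as the interface text tells. Shift numbers are shares of 0.25 m and turn numbers shares of 180 degrees, none past 1 either way. Its arguments: {"type":"object","properties":{"rows":{"type":"array","items":{"type":"array"}},"grip":{"type":"number"}},"required":["rows"]}

```bash
mkdir -p pics; ls
cat > h.py <<'E'
import numpy as np, cv2
from scipy.spatial.transform import Rotation as R
from bench import arm
def px2w(cam,d,uv,r=2,info=None):
    i=info or arm.camera_info(cam); u,v=map(int,np.round(uv))
    p=d[max(0,v-r):v+r+1,max(0,u-r):u+r+1]; z=np.median(p[p>0])
    c=np.array([(uv[0]-i['cx'])/i['fx']*z,(uv[1]-i['cy'])/i['fy']*z,z,1])
    return (np.array(i['extrinsics'])@c)[:3]
def cloud(cam,d,info=None):
    i=info or arm.camera_info(cam); v,u=np.mgrid[:480,:640]
    P=np.stack([(u-i['cx'])/i['fx']*d,(v-i['cy'])/i['fy']*d,d,np.ones_like(d)],-1)
    W=(P@np.array(i['extrinsics']).T)[...,:3]; W[d<=0]=np.nan
    return W
def delta(pos,rot):
    "shift/turn fractions from current measured pose to target (mm, Rotation)"
    s=arm.read_state(); q=R.from_quat(s['ee_rot'])
    return np.round(q.inv().apply(np.array(pos)-s['position'])/250,4), np.round((q.inv()*rot).as_rotvec()/np.pi,4)
E
python3 - <<'E'
from h import *
s=arm.read_state(); print(s)
ims=[]
for c in ['top','scene']:
    im,d=arm.get_image(c); cv2.imwrite(f'pics/{c}0.png',im); np.save(f'{c}.npy',d)
    i=arm.camera_info(c); print(c,np.round(np.array(i['extrinsics']),3).tolist(),i['fx'])
    for q in ['cap','stand','handle','tray','cap_rest','canister']:
        try:
            for r in arm.spot_in(c,q)[:3]: print(c,q,round(r['score'],2),np.round(r['position']),np.round(px2w(c,d,r['position'])))
        except Exception as e: print(c,q,e)
E
```

```text
pics
{'clock': 0.0, 'joints': array([-9.21416911e-01,  3.85560711e-01,  6.61874443e-03, -5.07733934e-04,
       -1.19399376e+00, -2.58588415e-01]), 'joint_vel': array([-0.00053433, -0.000878  ,  0.00126884, -0.00167633,  0.0014038 ,
       -0.00105054]), 'joint_efforts': array([ 1.00131520e-04, -3.92287159e+01,  1.88399345e+01,  4.18608338e+00,
       -4.69559236e-03, -8.62824862e-06]), 'position': array([ 237.86390502, -577.33223533,  230.21500675]), 'ee_rot': array([-1.94062527e-01,  9.80988550e-01,  1.06482611e-03, -2.57060099e-04]), 'contact_force': array([-0.26321183,  0.5931117 , -0.53772763]), 'wrist_torque': array([-0.0357037 ,  0.03931205,  0.03328755]), 'grasp_force': 0.0, 'gripper_width': 85.41316342278638}
top [[-0.014, -0.982, 0.191, 358.52], [-1.0, 0.012, -0.01, 23.966], [0.008, -0.191, -0.982, 1090.227], [0.0, 0.0, 0.0, 1.0]] 454.41938091704156
top cap 0.97 [328. 312.] [390. -11.  34.]
top cap 0.62 [358. 228.] [549. -67. 207.]
top cap 0.6 [379. 311.] [ 391. -126.   48.]
top stand 0.68 [370. 258.] [ 519. -115.    7.]
top handle 0.9 [328. 260.] [495.  -9. 142.]
top handle 0.54 [139. 261.] [508. 414.  74.]
top tray 0.71 [326. 261.] [493.  -3. 140.]
top tray 0.6 [347. 203.] [656. -64.   4.]
top cap_rest 0.82 [368. 259.] [ 515. -110.   10.]
top canister 0.67 [326. 259.] [497.  -5. 138.]
scene [[0.688, 0.606, -0.399, 1118.284], [0.726, -0.582, 0.367, -505.938], [-0.01, -0.542, -0.84, 1345.301], [0.0, 0.0, 0.0, 1.0]] 590.6243444101168
scene cap 0.95 [266. 240.] [389. -25.  36.]
scene cap 0.85 [237. 268.] [ 409. -139.   49.]
scene cap 0.71 [320. 210.] [424. 138.  49.]
scene stand 0.88 [273. 299.] [ 521. -119.    5.]
scene stand 0.71 [362. 167.] [382. 346.  24.]
scene handle 0.84 [296. 274.] [569. -74. 138.]
scene tray 0.7 [293. 257.] [562. -73. 208.]
scene tray 0.63 [317. 318.] [636. -73.   5.]
scene cap_rest 0.97 [275. 302.] [ 531. -119.    4.]
scene canister 0.96 [295. 275.] [568. -76. 135.]
```

View pics/top0.png

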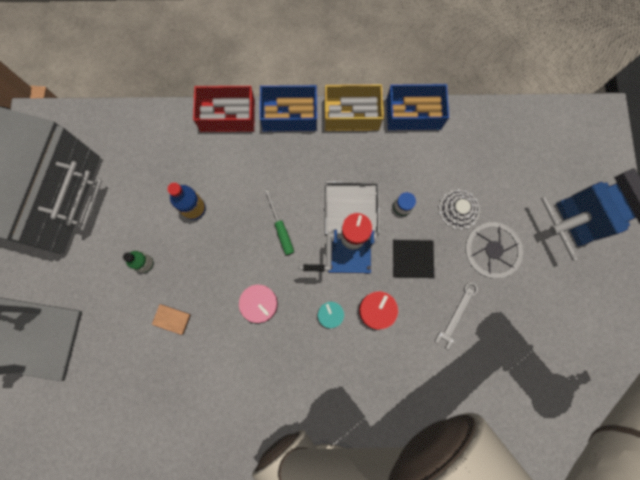

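View pics/scene0.png

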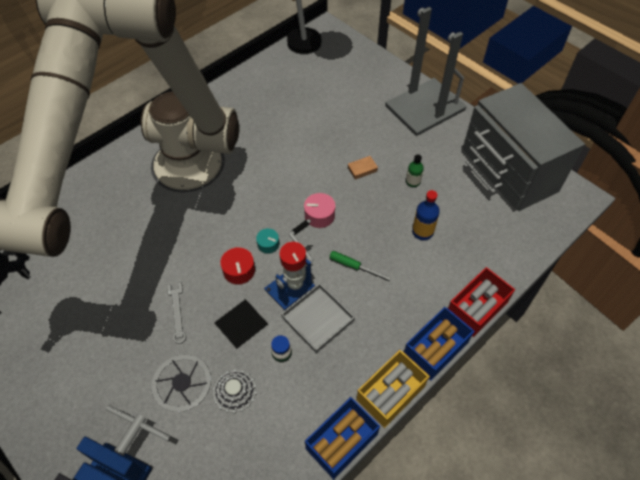

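The top view shows the red cap on the canister at (357,228), the handle at (315,267), the black pad at (413,259) and the tray at (352,203). The red cap at (379,311) is a larger look-alike. The scene view agrees: cap (293,255), pad (241,323). Next I'll get precise fits from depth.

Run:
```python
from h import *
for c,boxes in {'top':dict(cap=(335,205,380,245),pad=(388,235,440,282),handle=(295,255,330,280),tray=(320,180,382,250)),'scene':dict(cap=(275,235,312,275),pad=(210,298,270,348),handle=(285,215,320,240),tray=(280,285,356,352))}.items():
    im=cv2.imread(f'pics/{c}0.png').astype(int); W=cloud(c,np.load(c+'.npy'))
    z=W[...,2]; b,g,r=im[...,0],im[...,1],im[...,2]
    M=dict(cap=(r>120)&(g<90)&(z>200)&(z<213),pad=(r<60)&(g<60)&(b<60)&(z<14),handle=(r<70)&(g<70)&(b<70)&(z>100)&(z<180),tray=(z>18)&(z<32))
    for k,(x0,y0,x1,y1) in boxes.items():
        P=W[y0:y1,x0:x1][M[k][y0:y1,x0:x1]]
        if len(P)<5: print(c,k,'few');continue
        rect=cv2.minAreaRect(P[:,:2].astype(np.float32))
        print(c,k,len(P),P.mean(0).round(1),np.round(rect[0],1),np.round(rect[1],1),round(rect[2],1), 'z',np.percentile(P[:,2],[5,95]).round())
```

```text
top cap 572 [548.2 -64.1 206.3] [550.1 -65.3] [55.4 56.2] 67.4 z [204. 209.]
top pad 1401 [ 515.5 -218.5    6.6] [ 515.9 -218.8] [95.6 86.2] 88.8 z [ 3. 10.]
top handle 124 [478.6  21.6 149.4] [479.2  22.1] [39.6 14.6] 89.1 z [146. 152.]
top tray 292 [664.3 -76.1  25.1] [621.8 -72.6] [130.5 170.2] 89.0 z [20. 29.]
scene cap 435 [550.6 -66.7 207.2] [551.1 -66.2] [59.1 59.4] 14.1 z [203. 211.]
scene pad 1310 [ 517.5 -221.3    7.2] [ 516.5 -220.4] [98.6 95.1] 87.6 z [ 2. 12.]
scene handle 100 [481.4  20.5 149.3] [480.1  20.7] [17.  47.4] 4.4 z [143. 153.]
scene tray 448 [637.2 -75.2  24.8] [637.6 -73. ] [175.3 181.4] 58.3 z [19. 31.]
```

```bash
cat >> h.py <<'E'
def down(yaw): return R.from_euler('z',yaw)*R.from_euler('x',np.pi)
def plan(*wps):
    "wps: (x,y,z,yaw) chain; prints shift/turn fractions of each leg, one call per leg, from the measured pose"
    s=arm.read_state(); p,q=np.array(s['position']),R.from_quat(s['ee_rot'])
    for w in wps:
        t=down(w[3]); d=np.array(w[:3])-p
        print(w,'shift',np.round(q.inv().apply(d)/250,3).tolist(),'turn',np.round((q.inv()*t).as_rotvec()/np.pi,3).tolist(),'mm',round(np.linalg.norm(d)),'deg',round(np.degrees((q.inv()*t).magnitude())))
        p,q=np.array(w[:3]),t
E
python3 - <<'E'
from h import *
plan((320,-440,260,2.84),(420,-270,260,2.84),(550.5,-66,245,2.84),(550.5,-66,173,2.84))
E
```

```text
(320, -440, 260, 2.84) shift [-0.513, 0.385, -0.115] turn [-0.0, 0.0, 0.22] mm 163 deg 40
(420, -270, 260, 2.84) shift [-0.18, 0.768, 0.0] turn [0.0, 0.0, 0.0] mm 197 deg 0
(550.5, -66, 245, 2.84) shift [-0.256, 0.934, 0.06] turn [0.0, 0.0, 0.0] mm 243 deg 0
(550.5, -66, 173, 2.84) shift [0.0, -0.0, 0.288] turn [0.0, 0.0, 0.0] mm 72 deg 0
```

Request:
arm_command(
  rows=[
    [[-0.513, 0.385, -0.115], [0, 0, 0.22]],
    [[-0.513, 0.385, -0.115], [0, 0, 0.22]],
    [[-0.513, 0.385, -0.115], [0, 0, 0.22]],
    [[-0.513, 0.385, -0.115], [0, 0, 0.22]],
    [[-0.513, 0.385, -0.115], [0, 0, 0.22]],
  ],
  grip=1,
)

```text
clock: 1.2
position: [321.6, -438.1, 261.5]
ee_rot: [0.15, 0.989, -0.001, 0.001]
contact_force: [-0.5, -0.8, -0.3]
gripper_width: 85.3
grasp_force: 0.0
```

Request:
arm_command(
  rows=[
    [[-0.18, 0.768, 0], [0, 0, 0]],
    [[-0.18, 0.768, 0], [0, 0, 0]],
    [[-0.18, 0.768, 0], [0, 0, 0]],
    [[-0.18, 0.768, 0], [0, 0, 0]],
  ],
)

```text
clock: 1.6
position: [420.4, -268.2, 260.4]
ee_rot: [0.15, 0.989, -0.0, 0.0]
contact_force: [0.9, -1.0, 0.5]
gripper_width: 85.7
grasp_force: 0.0
```

Request:
arm_command(
  rows=[
    [[-0.256, 0.934, 0.06], [0, 0, 0]],
    [[-0.256, 0.934, 0.06], [0, 0, 0]],
    [[-0.256, 0.934, 0.06], [0, 0, 0]],
    [[-0.256, 0.934, 0.06], [0, 0, 0]],
    [[-0.256, 0.934, 0.06], [0, 0, 0]],
  ],
)

```text
clock: 2.1
position: [551.0, -63.5, 245.2]
ee_rot: [0.149, 0.989, 0.0, 0.0]
contact_force: [1.2, -1.1, -0.0]
gripper_width: 85.4
grasp_force: 0.0
```

Run:
```python
from h import *
im,d=arm.get_image('wrist'); cv2.imwrite('pics/w1.png',im)
print(arm.read_state()['joints'].round(3))
W=cloud('wrist',d); b,g,r=[im[...,k].astype(int) for k in range(3)]
P=W[(r>110)&(g<90)&(b<90)&(W[...,2]>198)&(W[...,2]<215)]; rect=cv2.minAreaRect(P[:,:2].astype(np.float32)); print(len(P),P.mean(0),rect, cv2.minEnclosingCircle(P[:,:2].astype(np.float32)))
plan((550.5,-66,173,2.84))
```

```text
[ 0.183  0.259 -0.141 -0.    -1.168 -2.049]
8907 [552.03042724 -57.24293114 204.93874545] ((555.0256958007812, -59.242340087890625), (58.732818603515625, 59.883026123046875), 81.29641723632812) ((554.84716796875, -59.1379508972168), 30.439268112182617)
(550.5, -66, 173, 2.84) shift [0.007, -0.029, 0.285] turn [0.0, 0.001, 0.002] mm 72 deg 0
```

Run:
```python
from h import *
i=arm.camera_info('wrist');im,d=arm.get_image('wrist')
s=arm.read_state();print(s['joints'].round(3),s['position'],s['clock'])
W=cloud('wrist',d,i); b,g,r=[im[...,k].astype(int) for k in range(3)]
P=W[(r>110)&(g<90)&(b<90)&(W[...,2]>198)&(W[...,2]<215)]; print(cv2.minEnclosingCircle(P[:,:2].astype(np.float32)))
```

```text
[ 0.18   0.258 -0.144 -0.    -1.169 -2.046] [552.24163418 -61.97794439 244.21621647] 2.2
((551.62353515625, -62.71965408325195), 30.456369400024414)
```

View pics/w1.png

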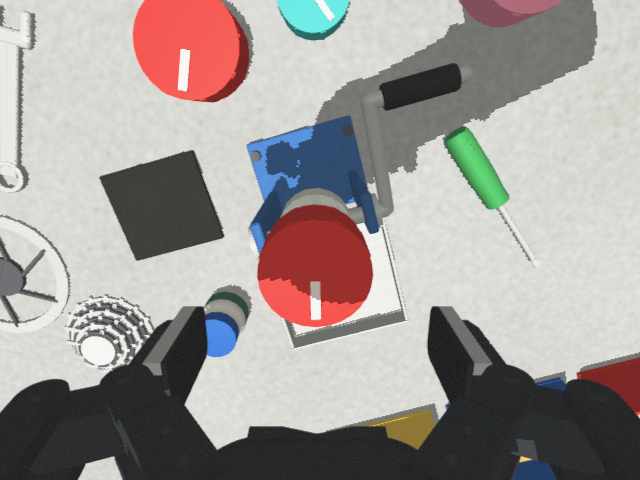

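Wrist view: the cap sits at (315,265) roughly centred between the fingers and the handle is at (420,87), clear of the descent. I'll descend, then grip.

Request:
arm_command(
  rows=[
    [[0.002, -0.011, 0.15], [0, 0, 0]],
    [[0.002, -0.011, 0.285], [0, 0, 0]],
    [[0.002, -0.011, 0.285], [0, 0, 0]],
  ],
)

```text
clock: 2.5
position: [545.1, -68.7, 169.4]
ee_rot: [0.15, 0.989, -0.001, -0.005]
contact_force: [-0.9, 0.2, 0.2]
gripper_width: 85.6
grasp_force: 0.0
```

Request:
arm_command(
  rows=[
    [[0, 0, 0], [0, 0, 0]],
    [[0, 0, 0], [0, 0, 0]],
    [[0, 0, 0], [0, 0, 0]],
    [[0, 0, 0], [0, 0, 0]],
    [[0, 0, 0], [0, 0, 0]],
  ],
  grip=0,
)

```text
clock: 3.0
position: [551.3, -66.8, 177.2]
ee_rot: [0.149, 0.989, 0.002, 0.004]
contact_force: [-0.4, 6.0, 2.7]
gripper_width: 58.0
grasp_force: 65.0
```

Request:
arm_command(
  rows=[
    [[0, 0, -0.0013], [0, 0, -0.045]],
    [[0, 0, -0.0025], [0, 0, -0.09]],
    [[0, 0, -0.0038], [0, 0, -0.135]],
    [[0, 0, -0.005], [0, 0, -0.18]],
    [[0, 0, -0.0063], [0, 0, -0.225]],
  ],
)

```text
clock: 3.5
position: [551.4, -67.1, 178.2]
ee_rot: [-0.205, 0.979, 0.0, 0.004]
contact_force: [2.5, 4.3, -0.2]
gripper_width: 58.5
grasp_force: 64.9
```

Run:
```python
from h import *
s=arm.read_state()
for k in ['joints','position','contact_force','wrist_torque','gripper_width','grasp_force']: print(k,np.round(s[k],2))
print(down(2.84+.7).as_quat(), (down(2.84).inv()*R.from_quat(s['ee_rot'])).as_rotvec())
```

```text
joints [ 0.17  0.31 -0.25 -0.   -1.01 -1.33]
position [551.4  -67.11 178.17]
contact_force [ 2.45  4.27 -0.25]
wrist_torque [ 1.07 -0.66 -0.02]
gripper_width 58.53
grasp_force 64.95
[-1.97888815e-01  9.80224473e-01  6.00214382e-17 -1.21171952e-17] [-0.00190181 -0.00857164 -0.71403495]
```

Request:
arm_command(
  rows=[
    [[0, 0, -0.0013], [0, 0, -0.045]],
    [[0, 0, -0.0025], [0, 0, -0.09]],
    [[0, 0, -0.0038], [0, 0, -0.135]],
    [[0, 0, -0.005], [0, 0, -0.18]],
    [[0, 0, -0.0063], [0, 0, -0.225]],
  ],
)

```text
clock: 4.0
position: [551.3, -67.5, 179.7]
ee_rot: [-0.531, 0.847, -0.001, 0.004]
contact_force: [2.8, 2.1, -0.4]
gripper_width: 58.2
grasp_force: 65.1
```

Request:
arm_command(
  rows=[
    [[0, 0, -0.0013], [0, 0, -0.045]],
    [[0, 0, -0.0025], [0, 0, -0.09]],
    [[0, 0, -0.0038], [0, 0, -0.135]],
    [[0, 0, -0.005], [0, 0, -0.18]],
    [[0, 0, -0.0063], [0, 0, -0.225]],
  ],
)

```text
clock: 4.5
position: [551.4, -67.6, 181.4]
ee_rot: [0.791, -0.611, 0.003, -0.003]
contact_force: [2.5, 2.5, 1.0]
gripper_width: 58.1
grasp_force: 65.1
```

Request:
arm_command(
  rows=[
    [[0, 0, -0.0013], [0, 0, -0.045]],
    [[0, 0, -0.0025], [0, 0, -0.09]],
    [[0, 0, -0.0038], [0, 0, -0.135]],
    [[0, 0, -0.005], [0, 0, -0.18]],
    [[0, 0, -0.0063], [0, 0, -0.225]],
  ],
)

```text
clock: 5.0
position: [551.9, -67.5, 183.1]
ee_rot: [0.954, -0.3, 0.004, -0.002]
contact_force: [3.1, 2.8, -1.3]
gripper_width: 58.6
grasp_force: 65.0
```

Request:
arm_command(
  rows=[
    [[0, 0, -0.0013], [0, 0, -0.045]],
    [[0, 0, -0.0025], [0, 0, -0.09]],
    [[0, 0, -0.0038], [0, 0, -0.135]],
    [[0, 0, -0.005], [0, 0, -0.18]],
    [[0, 0, -0.0063], [0, 0, -0.225]],
  ],
)

```text
clock: 5.5
position: [552.2, -67.2, 184.8]
ee_rot: [0.999, 0.049, 0.005, -0.001]
contact_force: [3.5, 4.1, -0.7]
gripper_width: 58.3
grasp_force: 65.0
```

Run:
```python
from h import *
s=arm.read_state()
for k in ['joints','position','contact_force','wrist_torque','gripper_width','grasp_force']: print(k,np.round(s[k],2))
```

```text
joints [ 0.17  0.3  -0.24 -0.   -1.02  1.5 ]
position [552.23 -67.15 184.82]
contact_force [ 3.53  4.05 -0.72]
wrist_torque [ 0.98 -1.01 -0.02]
gripper_width 58.29
grasp_force 65.01
```

Request:
arm_command(
  rows=[
    [[0, 0, -0.02], [0, 0, 0]],
    [[0, 0, -0.04], [0, 0, 0]],
  ],
)

```text
clock: 5.7
position: [549.6, -68.2, 193.8]
ee_rot: [0.999, 0.046, 0.002, -0.0]
contact_force: [0.1, 0.2, -0.7]
gripper_width: 58.5
grasp_force: 64.9
```

Request:
arm_command(
  rows=[
    [[0, 0, -0.06], [0, 0, 0]],
    [[0, 0, -0.15], [0, 0, 0]],
    [[0, 0, -0.15], [0, 0, 0]],
  ],
)

```text
clock: 6.0
position: [550.8, -68.8, 234.0]
ee_rot: [0.999, 0.046, 0.004, 0.0]
contact_force: [1.6, -0.3, 0.1]
gripper_width: 58.2
grasp_force: 65.0
```

Run:
```python
from h import *
im,d=arm.get_image('scene'); cv2.imwrite('pics/s2.png',im[180:360,180:420].repeat(3,0).repeat(3,1)); np.save('s2.npy',d)
s=arm.read_state()
for k in ['joints','position','contact_force','ee_rot']: print(k,np.round(s[k],3))
c,sn=np.cos(-.03),np.sin(-.03); yaw=R.from_quat(s['ee_rot']); x=yaw.apply([1,0,0]); yw=np.arctan2(x[1],x[0]); print(yw)
plan((517,-219.5,235,yw),(517,-219.5,22,yw))
```

```text
joints [ 1.690e-01  2.610e-01 -1.720e-01  1.000e-03 -1.133e+00  1.494e+00]
position [549.677 -68.555 231.903]
contact_force [-0.259  0.44  -1.081]
ee_rot [ 0.999  0.046  0.003 -0.   ]
0.09188698100804249
(517, -219.5, 235, np.float64(0.09188698100804249)) shift [-0.185, 0.589, -0.013] turn [0.0, -0.002, -0.0] mm 154 deg 0
(517, -219.5, 22, np.float64(0.09188698100804249)) shift [0.0, -0.0, 0.852] turn [0.0, 0.0, 0.0] mm 213 deg 0
```

View pics/s2.png

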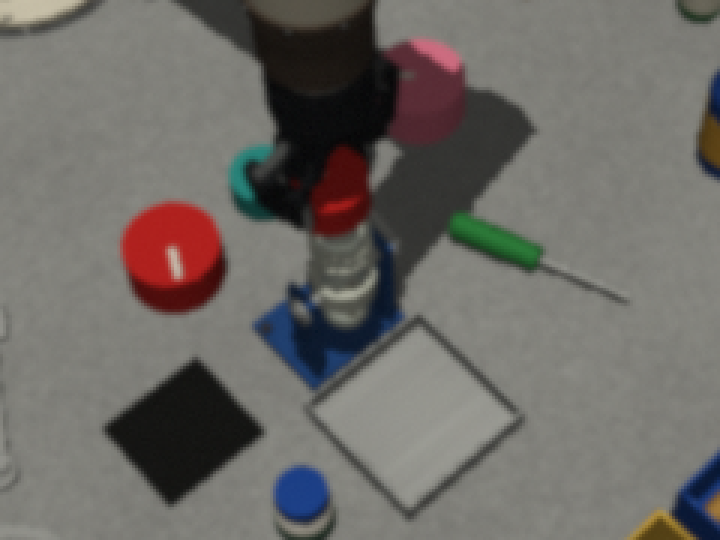

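The crop shows the cap lifted clear of the canister and held by the gripper at (340,190), and the pad free at (185,430). Next: carry the cap to the pad and set it down.

Request:
arm_command(
  rows=[
    [[-0.185, 0.589, -0.013], [0, 0, 0]],
    [[-0.185, 0.589, -0.013], [0, 0, 0]],
    [[-0.185, 0.589, -0.013], [0, 0, 0]],
    [[-0.185, 0.589, -0.013], [0, 0, 0]],
  ],
)

```text
clock: 6.45
position: [514.2, -223.3, 232.0]
ee_rot: [0.999, 0.043, -0.001, 0.0]
contact_force: [-0.2, 0.9, -0.7]
gripper_width: 58.0
grasp_force: 65.2
```

Request:
arm_command(
  rows=[
    [[0, 0, 0.2], [0, 0, 0]],
    [[0, 0, 0.4], [0, 0, 0]],
    [[0, 0, 0.6], [0, 0, 0]],
    [[0, 0, 0.76], [0, 0, 0]],
    [[0, 0, 0.84], [0, 0, 0]],
  ],
)

```text
clock: 6.95
position: [513.1, -218.4, 18.3]
ee_rot: [0.999, 0.046, -0.004, -0.001]
contact_force: [-0.1, 0.3, 0.1]
gripper_width: 58.0
grasp_force: 65.2
```

Request:
arm_command(
  rows=[
    [[0, 0, 0], [0, 0, 0]],
    [[0, 0, 0], [0, 0, 0]],
  ],
)

```text
clock: 7.15
position: [516.6, -219.1, 22.7]
ee_rot: [0.999, 0.046, -0.0, 0.0]
contact_force: [0.6, -0.6, -0.3]
gripper_width: 58.6
grasp_force: 65.2
```

Request:
arm_command(
  rows=[
    [[0, 0, 0.02], [0, 0, 0]],
    [[0, 0, 0.03], [0, 0, 0]],
    [[0, 0, 0.038], [0, 0, 0]],
    [[0, 0, 0.042], [0, 0, 0]],
  ],
)

```text
clock: 7.55
position: [516.5, -219.2, 12.4]
ee_rot: [0.999, 0.046, 0.0, 0.0]
contact_force: [0.7, -1.1, -1.0]
gripper_width: 58.6
grasp_force: 65.2
```

Request:
arm_command(
  rows=[
    [[0, 0, 0.004], [0, 0, 0]],
    [[0, 0, 0.006], [0, 0, 0]],
    [[0, 0, 0.006], [0, 0, 0]],
  ],
)

```text
clock: 7.85
position: [516.5, -219.2, 11.3]
ee_rot: [0.999, 0.046, 0.0, 0.0]
contact_force: [-2.0, 2.0, 4.1]
gripper_width: 58.5
grasp_force: 65.9
```

Contact at 4 N means the cap is seated on the pad. I'll release it, rise and go to the handle.

Request:
arm_command(
  rows=[
    [[0, 0, 0], [0, 0, 0]],
    [[0, 0, 0], [0, 0, 0]],
    [[0, 0, 0], [0, 0, 0]],
    [[0, 0, 0], [0, 0, 0]],
    [[0, 0, 0], [0, 0, 0]],
  ],
  grip=1,
)

```text
clock: 8.35
position: [516.2, -219.2, 10.3]
ee_rot: [0.999, 0.046, -0.0, -0.0]
contact_force: [-0.2, -0.1, -0.5]
gripper_width: 85.0
grasp_force: 0.0
```

Request:
arm_command(
  rows=[
    [[0, 0, -0.1], [0, 0, 0]],
    [[0, 0, -0.3], [0, 0, 0]],
    [[0, 0, -0.5], [0, 0, 0]],
    [[0, 0, -0.7], [0, 0, 0]],
    [[0, 0, -0.9], [0, 0, 0]],
  ],
)

```text
clock: 8.85
position: [515.7, -219.1, 237.6]
ee_rot: [0.999, 0.046, 0.0, -0.0]
contact_force: [1.9, 0.1, -0.4]
gripper_width: 85.2
grasp_force: 0.0
```

Run:
```python
from h import *
plan((490,-100,240,-0.7),(478.5,21,240,-1.6))
```

```text
(490, -100, 240, -0.7) shift [-0.059, -0.484, -0.01] turn [-0.0, -0.0, 0.252] mm 122 deg 45
(478.5, 21, 240, -1.6) shift [-0.347, -0.341, -0.0] turn [0.0, -0.0, 0.286] mm 122 deg 52
```

Request:
arm_command(
  rows=[
    [[-0.059, -0.484, -0.01], [0, 0, 0.236]],
    [[-0.059, -0.484, -0.01], [0, 0, 0.236]],
    [[-0.059, -0.484, -0.01], [0, 0, 0.236]],
    [[-0.059, -0.484, -0.01], [0, 0, 0.236]],
    [[-0.059, -0.484, -0.01], [0, 0, 0.236]],
  ],
)

```text
clock: 9.35
position: [490.1, -98.9, 238.3]
ee_rot: [0.951, -0.31, 0.0, -0.0]
contact_force: [-0.2, 0.2, 0.0]
gripper_width: 85.4
grasp_force: 0.0
```

Request:
arm_command(
  rows=[
    [[-0.33, -0.358, 0], [0, 0, 0.236]],
    [[-0.33, -0.358, 0], [0, 0, 0.236]],
    [[-0.33, -0.358, 0], [0, 0, 0.236]],
    [[-0.33, -0.358, 0], [0, 0, 0.236]],
    [[-0.33, -0.358, 0], [0, 0, 0.236]],
  ],
)

```text
clock: 9.85
position: [475.8, 22.0, 238.0]
ee_rot: [0.787, -0.618, -0.0, -0.0]
contact_force: [-1.0, 0.9, -0.4]
gripper_width: 85.0
grasp_force: 0.0
```

Request:
arm_command(
  rows=[
    [[0, 0, 0], [0, 0, 0.04]],
    [[0, 0, 0], [0, 0, 0.066]],
    [[0, 0, 0], [0, 0, 0.066]],
  ],
)

```text
clock: 10.15
position: [475.9, 20.9, 237.9]
ee_rot: [0.72, -0.694, -0.0, 0.0]
contact_force: [-0.3, 0.0, -0.8]
gripper_width: 85.8
grasp_force: 0.0
```

Run:
```python
from h import *
i=arm.camera_info('wrist');im,d=arm.get_image('wrist'); cv2.imwrite('pics/w3.png',im)
s=arm.read_state(); print(s['joints'].round(2),s['position'])
W=cloud('wrist',d,i); m=(im.max(-1)<75)&(W[...,2]>130)&(W[...,2]<160)&(abs(W[...,0]-480)<40)&(abs(W[...,1]-20)<45)
P=W[m]; print(len(P),P.mean(0),cv2.minAreaRect(P[:,:2].astype(np.float32)),np.percentile(P[:,2],[5,50,95]))
plan((478.5,21,121,-1.6))
```

```text
[ 0.39  0.12 -0.33 -0.   -1.12 -0.35] [475.94843292  20.82497994 237.8831755 ]
1573 [479.85660415  22.86285373 149.03684909] ((479.8822326660156, 24.692405700683594), (47.16666030883789, 15.263587951660156), 88.17713928222656) [145.52359824 149.48004094 151.25627179]
(478.5, 21, 121, -1.6) shift [-0.0, -0.01, 0.468] turn [0.0, 0.0, 0.021] mm 117 deg 4
```

View pics/w3.png

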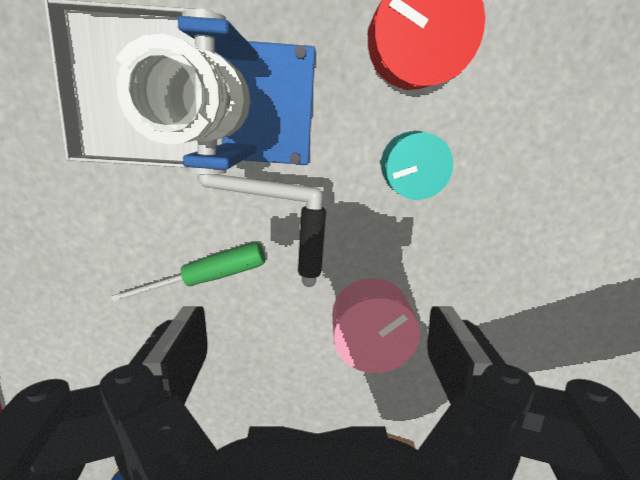

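The wrist view shows the open mouth at (165,90) and the black handle at (312,240) midway between the fingers. I'll go down and pinch.

Request:
arm_command(
  rows=[
    [[-0.004, -0.014, 0.2], [0, 0, 0.021]],
    [[-0.004, -0.014, 0.4], [0, 0, 0.021]],
    [[-0.004, -0.014, 0.466], [0, 0, 0.021]],
    [[-0.004, -0.014, 0.466], [0, 0, 0.021]],
  ],
)

```text
clock: 10.6
position: [477.5, 21.2, 118.7]
ee_rot: [-0.697, 0.717, 0.002, -0.003]
contact_force: [-0.3, 0.4, -0.0]
gripper_width: 85.5
grasp_force: 0.0
```

Request:
arm_command(
  rows=[
    [[0, 0, 0], [0, 0, 0]],
    [[0, 0, 0], [0, 0, 0]],
    [[0, 0, 0], [0, 0, 0]],
    [[0, 0, 0], [0, 0, 0]],
    [[0, 0, 0], [0, 0, 0]],
  ],
  grip=0,
)

```text
clock: 11.1
position: [479.7, 22.1, 122.2]
ee_rot: [-0.696, 0.718, -0.0, 0.001]
contact_force: [-1.8, 0.8, 4.3]
gripper_width: 14.2
grasp_force: 58.4
```

Run:
```python
from h import *
s=arm.read_state()
for k in ['clock','joints','position','contact_force','gripper_width','grasp_force']: print(k,np.round(s[k],2))
# arc: handle about pivot, stand yaw -0.03, tool yaw -1.6 ; tool axes
q=down(-1.6); psi=-0.03; ex=np.array([np.cos(psi),np.sin(psi),0]); r=np.hypot(75,27); a0=np.arctan2(27,-75)
f=lambda t: r*np.cos(a0-t)*ex+np.array([0,0,r*np.sin(a0-t)])
t=np.linspace(0,2.44,26)
for c in range(5):
    print(np.round([q.inv().apply(f(t[5*c+k])-f(t[5*c]))/250 for k in range(1,6)],3).tolist())
```

```text
clock 11.1
joints [ 0.39  0.26 -0.49 -0.   -0.82 -0.42]
position [479.71  22.08 122.22]
contact_force [-1.8   0.78  4.26]
gripper_width 14.23
grasp_force 58.42
[[0.0, -0.012, -0.029], [0.0, -0.027, -0.056], [0.0, -0.044, -0.082], [0.0, -0.064, -0.106], [0.0, -0.086, -0.128]]
[[0.0, -0.024, -0.02], [0.0, -0.05, -0.037], [0.0, -0.077, -0.052], [0.0, -0.106, -0.064], [0.0, -0.136, -0.073]]
[[0.0, -0.03, -0.006], [0.0, -0.061, -0.009], [0.0, -0.093, -0.01], [0.0, -0.124, -0.007], [0.0, -0.154, -0.001]]
[[0.0, -0.03, 0.009], [0.0, -0.059, 0.021], [0.0, -0.086, 0.035], [0.0, -0.112, 0.052], [0.0, -0.136, 0.072]]
[[0.0, -0.022, 0.022], [0.0, -0.042, 0.046], [0.0, -0.06, 0.071], [0.0, -0.075, 0.099], [0.0, -0.087, 0.127]]
```

Request:
arm_command(
  rows=[
    [[0, -0.012, -0.029], [0, 0, 0]],
    [[0, -0.027, -0.056], [0, 0, 0]],
    [[0, -0.044, -0.082], [0, 0, 0]],
    [[0, -0.064, -0.106], [0, 0, 0]],
    [[0, -0.086, -0.128], [0, 0, 0]],
  ],
)

```text
clock: 11.6
position: [495.8, 21.4, 151.7]
ee_rot: [-0.696, 0.718, 0.005, -0.005]
contact_force: [-12.1, 8.3, -3.5]
gripper_width: 14.2
grasp_force: 59.0
```

Request:
arm_command(
  rows=[
    [[0, -0.024, -0.02], [0, 0, 0]],
    [[0, -0.05, -0.037], [0, 0, 0]],
    [[0, -0.077, -0.052], [0, 0, 0]],
    [[0, -0.106, -0.064], [0, 0, 0]],
    [[0, -0.136, -0.073], [0, 0, 0]],
  ],
)

```text
clock: 12.1
position: [529.0, 19.3, 174.7]
ee_rot: [-0.697, 0.717, 0.004, -0.006]
contact_force: [-21.8, 2.4, 25.0]
gripper_width: 13.8
grasp_force: 61.1
```

Request:
arm_command(
  rows=[
    [[0, -0.03, -0.006], [0, 0, 0]],
    [[0, -0.061, -0.009], [0, 0, 0]],
    [[0, -0.093, -0.01], [0, 0, 0]],
    [[0, -0.124, -0.007], [0, 0, 0]],
    [[0, -0.154, -0.001], [0, 0, 0]],
  ],
)

```text
clock: 12.6
position: [570.7, 17.8, 174.3]
ee_rot: [-0.696, 0.718, 0.001, -0.004]
contact_force: [-11.0, 1.6, 10.1]
gripper_width: 14.2
grasp_force: 64.3
```

Request:
arm_command(
  rows=[
    [[0, -0.03, 0.009], [0, 0, 0]],
    [[0, -0.059, 0.021], [0, 0, 0]],
    [[0, -0.086, 0.035], [0, 0, 0]],
    [[0, -0.112, 0.052], [0, 0, 0]],
    [[0, -0.136, 0.072], [0, 0, 0]],
  ],
)

```text
clock: 13.1
position: [604.6, 16.6, 155.6]
ee_rot: [-0.696, 0.718, 0.002, -0.004]
contact_force: [-9.4, -0.7, 6.1]
gripper_width: 13.8
grasp_force: 68.8
```

Request:
arm_command(
  rows=[
    [[0, -0.022, 0.022], [0, 0, 0]],
    [[0, -0.042, 0.046], [0, 0, 0]],
    [[0, -0.06, 0.071], [0, 0, 0]],
    [[0, -0.075, 0.099], [0, 0, 0]],
    [[0, -0.087, 0.127], [0, 0, 0]],
  ],
)

```text
clock: 13.6
position: [626.8, 15.9, 124.1]
ee_rot: [-0.696, 0.718, 0.001, -0.004]
contact_force: [-9.3, -0.4, 3.9]
gripper_width: 14.2
grasp_force: 74.7
```

Request:
arm_command(
  rows=[
    [[0, 0, 0], [0, 0, 0]],
    [[0, 0, 0], [0, 0, 0]],
    [[0, 0, 0], [0, 0, 0]],
    [[0, 0, 0], [0, 0, 0]],
    [[0, 0, 0], [0, 0, 0]],
  ],
)

```text
clock: 14.1
position: [627.3, 15.9, 122.9]
ee_rot: [-0.696, 0.718, 0.001, -0.003]
contact_force: [-4.8, -1.4, 0.4]
gripper_width: 14.0
grasp_force: 74.2
```

Run:
```python
from h import *
im,d=arm.get_image('scene'); cv2.imwrite('pics/s4.png',im[230:370,230:400].repeat(4,0).repeat(4,1))
for c in ['scene','top']:
    if c=='top': im,d=arm.get_image(c)
    for r in arm.spot_in(c,'nut0')[:6]: print(c,round(r['score'],2),np.round(r['position']),np.round(px2w(c,d,r['position'])))
```

```text
top 0.27 [416. 260.] [ 508. -217.   41.]
```

View pics/s4.png

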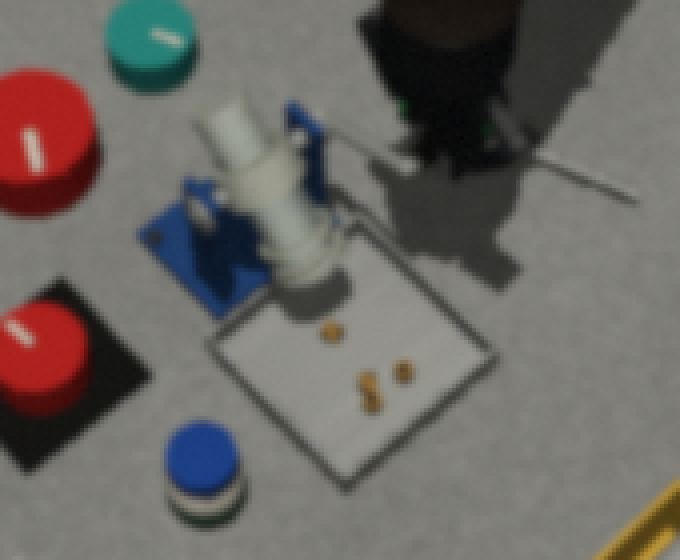

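The crop shows all four brass nuts in the tray at (332,330), (368,382), (404,371) and (372,402), and the cap standing on the pad. Now I'll swing back.

Request:
arm_command(
  rows=[
    [[0, 0.012, -0.028], [0, 0, 0]],
    [[0, 0.027, -0.056], [0, 0, 0]],
    [[0, 0.045, -0.081], [0, 0, 0]],
    [[0, 0.065, -0.105], [0, 0, 0]],
    [[0, 0.087, -0.127], [0, 0, 0]],
  ],
)

```text
clock: 14.8
position: [607.0, 16.7, 153.2]
ee_rot: [-0.696, 0.718, -0.0, -0.001]
contact_force: [2.1, -5.6, -14.8]
gripper_width: 13.9
grasp_force: 67.4
```

Request:
arm_command(
  rows=[
    [[0, 0.024, -0.02], [0, 0, 0]],
    [[0, 0.05, -0.037], [0, 0, 0]],
    [[0, 0.077, -0.051], [0, 0, 0]],
    [[0, 0.106, -0.063], [0, 0, 0]],
    [[0, 0.136, -0.072], [0, 0, 0]],
  ],
)

```text
clock: 15.3
position: [576.1, 17.7, 173.0]
ee_rot: [-0.696, 0.718, -0.003, 0.002]
contact_force: [7.7, -8.9, -15.1]
gripper_width: 14.0
grasp_force: 62.2
```

Request:
arm_command(
  rows=[
    [[0, 0.03, -0.006], [0, 0, 0]],
    [[0, 0.061, -0.009], [0, 0, 0]],
    [[0, 0.093, -0.008], [0, 0, 0]],
    [[0, 0.124, -0.005], [0, 0, 0]],
    [[0, 0.154, 0.001], [0, 0, 0]],
  ],
)

```text
clock: 15.8
position: [543.0, 18.9, 177.8]
ee_rot: [-0.697, 0.717, -0.008, 0.007]
contact_force: [13.5, -12.6, 0.0]
gripper_width: 13.9
grasp_force: 59.4
```

Request:
arm_command(
  rows=[
    [[0, 0.03, 0.009], [0, 0, 0]],
    [[0, 0.059, 0.021], [0, 0, 0]],
    [[0, 0.086, 0.036], [0, 0, 0]],
    [[0, 0.112, 0.053], [0, 0, 0]],
    [[0, 0.136, 0.073], [0, 0, 0]],
  ],
)

```text
clock: 16.3
position: [508.6, 21.0, 161.8]
ee_rot: [-0.698, 0.716, -0.007, 0.007]
contact_force: [1.8, -7.2, 19.4]
gripper_width: 14.1
grasp_force: 64.6
```

Request:
arm_command(
  rows=[
    [[0, 0.022, 0.022], [0, 0, 0]],
    [[0, 0.042, 0.046], [0, 0, 0]],
    [[0, 0.059, 0.072], [0, 0, 0]],
    [[0, 0.074, 0.101], [0, 0, 0]],
    [[0, 0.086, 0.128], [0, 0, 0]],
  ],
)

```text
clock: 16.8
position: [482.7, 21.6, 126.7]
ee_rot: [-0.697, 0.717, -0.003, 0.003]
contact_force: [-1.4, -4.7, 11.5]
gripper_width: 14.2
grasp_force: 70.5
```

Request:
arm_command(
  rows=[
    [[0, 0, 0.004], [0, 0, 0]],
    [[0, 0, 0.008], [0, 0, 0]],
    [[0, 0, 0.008], [0, 0, 0]],
  ],
)

```text
clock: 17.1
position: [481.7, 21.7, 124.4]
ee_rot: [-0.697, 0.717, -0.002, 0.002]
contact_force: [-6.5, -3.6, 13.6]
gripper_width: 14.0
grasp_force: 70.9
```

Request:
arm_command(
  rows=[
    [[0, 0.003, 0.008], [0, 0, 0]],
    [[0, 0.005, 0.016], [0, 0, 0]],
    [[0, 0.005, 0.016], [0, 0, 0]],
    [[0, 0.005, 0.016], [0, 0, 0]],
  ],
)

```text
clock: 17.5
position: [480.0, 21.7, 119.8]
ee_rot: [-0.697, 0.717, -0.002, 0.002]
contact_force: [-6.5, -2.9, 11.9]
gripper_width: 13.9
grasp_force: 71.3
```

Request:
arm_command(
  rows=[
    [[0, 0.003, 0.008], [0, 0, 0]],
    [[0, 0.005, 0.016], [0, 0, 0]],
    [[0, 0.005, 0.016], [0, 0, 0]],
    [[0, 0.005, 0.016], [0, 0, 0]],
  ],
)

```text
clock: 17.9
position: [480.0, 21.7, 119.3]
ee_rot: [-0.698, 0.716, -0.003, 0.003]
contact_force: [-12.3, -3.5, 31.5]
gripper_width: 13.9
grasp_force: 73.4
```

The stop has been reached: force rose to 31 N with no travel. I'll release and rise, looking at the canister on the way.

Request:
arm_command(
  rows=[
    [[0, -0.003, -0.01], [0, 0, 0]],
    [[0, -0.003, -0.01], [0, 0, 0]],
    [[0, -0.003, -0.01], [0, 0, 0]],
    [[0, -0.003, -0.01], [0, 0, 0]],
  ],
  grip=1,
)

```text
clock: 18.3
position: [478.3, 22.3, 114.2]
ee_rot: [-0.697, 0.718, -0.0, 0.0]
contact_force: [0.3, -0.3, 0.5]
gripper_width: 71.2
grasp_force: 0.0
```

Request:
arm_command(
  rows=[
    [[0, 0, -0.15], [0, 0, 0]],
    [[0, 0, -0.35], [0, 0, 0]],
    [[0, 0, -0.5], [0, 0, 0]],
    [[0, 0, -0.5], [0, 0, 0]],
    [[0, 0, -0.5], [0, 0, 0]],
  ],
)

```text
clock: 18.8
position: [478.0, 22.3, 239.2]
ee_rot: [-0.696, 0.718, -0.0, 0.001]
contact_force: [0.4, 0.8, -1.0]
gripper_width: 85.1
grasp_force: 0.0
```

Run:
```python
from h import *
i=arm.camera_info('wrist');im,d=arm.get_image('wrist'); cv2.imwrite('pics/w5.png',im)
s=arm.read_state(); print(s['joints'].round(2),s['position'])
W=cloud('wrist',d,i); m=(im.max(-1)<75)&(W[...,2]>125)&(W[...,2]<165)&(abs(W[...,0]-480)<40)&(abs(W[...,1]-20)<45)
P=W[m]; print('handle',len(P),cv2.minAreaRect(P[:,:2].astype(np.float32)),np.percentile(P[:,2],[5,50,95]))
m=(W[...,2]>180)&(W[...,2]<198)&(abs(W[...,0]-550)<45)&(abs(W[...,1]+66)<45); P=W[m]; print('rim',len(P),cv2.minEnclosingCircle(P[:,:2].astype(np.float32)),np.percentile(P[:,2],[5,50,95]))
A=np.c_[P[:,:2]-P[:,:2].mean(0),np.ones(len(P))]; print('slope',np.linalg.lstsq(A,P[:,2],rcond=None)[0])
im,d=arm.get_image('top'); b,g,r=[im[...,k].astype(int) for k in range(3)]; W=cloud('top',d)
P=W[(r>110)&(g<90)&(b<90)&(W[...,2]>33)&(W[...,2]<46)&(abs(W[...,1]+219)<60)&(abs(W[...,0]-516)<60)]; print('cap',len(P),cv2.minEnclosingCircle(P[:,:2].astype(np.float32)),np.median(P[:,2]))
plan((490,-100,240,-0.85),(516.5,-219.2,240,-.11),(516.5,-219.2,240,0.092),(516.5,-219.2,11,0.092))
```

```text
[ 0.39  0.13 -0.33 -0.   -1.12 -0.42] [477.2480539   22.00594177 238.0140479 ]
handle 1573 ((479.89349365234375, 25.178665161132812), (47.855064392089844, 15.044451713562012), 88.70703125) [144.84732516 149.29766238 151.03348766]
rim 5726 ((552.3609619140625, -62.97494888305664), 25.085050582885742) [180.90702961 185.65503083 189.73352263]
slope [3.05801202e-02 4.71428265e-03 1.85680755e+02]
cap 465 ((515.77587890625, -218.2982940673828), 30.507579803466797) 40.39415402749887
(490, -100, 240, -0.85) shift [0.486, -0.067, -0.01] turn [0.001, 0.0, -0.239] mm 123 deg 43
(516.5, -219.2, 240, -0.11) shift [0.428, 0.235, 0.0] turn [0.0, 0.0, -0.236] mm 122 deg 42
(516.5, -219.2, 240, 0.092) shift [0.0, 0.0, 0.0] turn [0.0, 0.0, -0.064] mm 0 deg 12
(516.5, -219.2, 11, 0.092) shift [0.0, -0.0, 0.916] turn [0.0, 0.0, 0.0] mm 229 deg 0
```

The handle is back at its original x and z (479.9, 149.3), so the canister is upright. The cap stands on the pad at (516,-218). I'll go and fetch it.

Request:
arm_command(
  rows=[
    [[0.486, -0.067, -0.01], [0, 0, -0.236]],
    [[0.486, -0.067, -0.01], [0, 0, -0.236]],
    [[0.486, -0.067, -0.01], [0, 0, -0.236]],
    [[0.486, -0.067, -0.01], [0, 0, -0.236]],
    [[0.486, -0.067, -0.01], [0, 0, -0.236]],
  ],
)

```text
clock: 19.4
position: [490.0, -101.3, 239.2]
ee_rot: [0.901, -0.434, -0.002, 0.001]
contact_force: [-0.1, -0.3, -0.3]
gripper_width: 85.6
grasp_force: 0.0
```

Request:
arm_command(
  rows=[
    [[0.428, 0.235, 0], [0, 0, -0.236]],
    [[0.428, 0.235, 0], [0, 0, -0.236]],
    [[0.428, 0.235, 0], [0, 0, -0.236]],
    [[0.428, 0.235, 0], [0, 0, -0.236]],
    [[0.428, 0.235, 0], [0, 0, -0.236]],
  ],
)

```text
clock: 19.9
position: [510.4, -221.4, 238.7]
ee_rot: [0.996, -0.091, -0.003, -0.0]
contact_force: [0.5, -0.3, -0.3]
gripper_width: 85.1
grasp_force: 0.0
```

Request:
arm_command(
  rows=[
    [[0, 0, 0], [0, 0, -0.04]],
    [[0, 0, 0], [0, 0, -0.067]],
    [[0, 0, 0], [0, 0, -0.067]],
  ],
)

```text
clock: 20.2
position: [510.6, -220.2, 239.3]
ee_rot: [1.0, 0.012, -0.002, -0.0]
contact_force: [0.5, -0.2, 0.9]
gripper_width: 85.6
grasp_force: 0.0
```

Run:
```python
from h import *
plan((516.5,-219.2,11.3,0.092)); print(arm.read_state()['position'])
```

```text
(516.5, -219.2, 11.3, 0.092) shift [0.027, -0.003, 0.912] turn [-0.0, 0.001, -0.022] mm 228 deg 4
[ 510.60369465 -220.22258907  239.34292475]
```

Request:
arm_command(
  rows=[
    [[0.023, -0.003, 0.2], [0, 0, -0.022]],
    [[0.023, -0.003, 0.4], [0, 0, -0.022]],
    [[0.023, -0.003, 0.6], [0, 0, -0.022]],
    [[0.023, -0.003, 0.8], [0, 0, -0.022]],
    [[0.023, -0.003, 0.91], [0, 0, -0.022]],
  ],
)

```text
clock: 20.7
position: [513.6, -218.8, 8.9]
ee_rot: [0.999, 0.045, -0.004, -0.001]
contact_force: [-1.0, 1.1, -0.4]
gripper_width: 85.4
grasp_force: 0.0
```

Request:
arm_command(
  rows=[
    [[0, 0, 0], [0, 0, 0]],
    [[0, 0, 0], [0, 0, 0]],
  ],
)

```text
clock: 20.9
position: [517.1, -219.5, 13.7]
ee_rot: [0.999, 0.046, -0.001, 0.0]
contact_force: [0.5, -1.0, 0.8]
gripper_width: 85.4
grasp_force: 0.0
```

Request:
arm_command(
  rows=[
    [[0, 0, 0], [0, 0, 0]],
    [[0, 0, 0], [0, 0, 0]],
    [[0, 0, 0], [0, 0, 0]],
    [[0, 0, 0], [0, 0, 0]],
    [[0, 0, 0], [0, 0, 0]],
  ],
  grip=0,
)

```text
clock: 21.4
position: [518.8, -219.7, 16.6]
ee_rot: [0.999, 0.047, 0.002, 0.001]
contact_force: [-0.7, 0.6, 6.2]
gripper_width: 58.1
grasp_force: 64.2
```

Request:
arm_command(
  rows=[
    [[0, 0, -0.15], [0, 0, 0]],
    [[0, 0, -0.35], [0, 0, 0]],
    [[0, 0, -0.55], [0, 0, 0]],
    [[0, 0, -0.75], [0, 0, 0]],
    [[0, 0, -0.9], [0, 0, 0]],
  ],
)

```text
clock: 21.9
position: [517.4, -219.6, 243.9]
ee_rot: [0.999, 0.046, 0.003, 0.001]
contact_force: [0.3, -0.4, -0.3]
gripper_width: 58.0
grasp_force: 64.6
```

Run:
```python
from h import *
s=arm.read_state(); print(s['joints'].round(2)); x=R.from_quat(s['ee_rot']).apply([1,0,0]); y=np.arctan2(x[1],x[0]); print(y)
plan((551.5,-67.3,236,y),(551.5,-67.3,195,y))
```

```text
[-0.11  0.27 -0.13  0.   -1.16  1.78]
0.09275783127632582
(551.5, -67.3, 236, np.float64(0.09275783127632582)) shift [0.192, -0.594, 0.032] turn [0.001, -0.002, -0.0] mm 156 deg 0
(551.5, -67.3, 195, np.float64(0.09275783127632582)) shift [0.0, -0.0, 0.164] turn [0.0, 0.0, 0.0] mm 41 deg 0
```

Request:
arm_command(
  rows=[
    [[0.203, -0.596, 0.01], [0, 0, 0]],
    [[0.203, -0.596, 0.01], [0, 0, 0]],
    [[0.203, -0.596, 0.01], [0, 0, 0]],
    [[0.203, -0.596, 0.01], [0, 0, 0]],
    [[0.203, -0.596, 0.01], [0, 0, 0]],
  ],
)

```text
clock: 22.4
position: [553.8, -64.8, 237.1]
ee_rot: [0.999, 0.048, 0.001, -0.0]
contact_force: [-0.2, -0.8, -0.8]
gripper_width: 58.5
grasp_force: 64.6
```

Request:
arm_command(
  rows=[
    [[0, 0, 0.06], [0, 0, 0]],
    [[0, 0, 0.12], [0, 0, 0]],
    [[0, 0, 0.15], [0, 0, 0]],
    [[0, 0, 0.15], [0, 0, 0]],
    [[0, 0, 0.15], [0, 0, 0]],
  ],
)

```text
clock: 22.9
position: [554.0, -67.2, 199.6]
ee_rot: [0.999, 0.046, 0.0, 0.0]
contact_force: [0.5, -0.1, 0.1]
gripper_width: 58.2
grasp_force: 64.6
```

Run:
```python
from h import *
im,d=arm.get_image('scene'); b,g,r=[im[...,k].astype(int) for k in range(3)]; cv2.imwrite('pics/s6.png',im[200:330,220:380].repeat(4,0).repeat(4,1))
W=cloud('scene',d); P=W[(r>110)&(g<80)&(b<80)&(abs(W[...,1]+66)<50)&(abs(W[...,0]-551)<50)]; print('cap z',np.percentile(P[:,2],[1,5,50,95,99]))
plan((554.1,-67.7,190,.0928)); print(arm.read_state()['position'],arm.read_state()['contact_force'])
```

```text
cap z [217.57432585 218.32279779 222.61639268 228.37044185 228.48356229]
(554.1, -67.7, 190, 0.0928) shift [-0.001, 0.003, 0.039] turn [0.0, -0.0, -0.0] mm 10 deg 0
[554.17831585 -66.94014017 199.83295845] [-0.60764521 -0.53113474 -1.18613826]
```

View pics/s6.png

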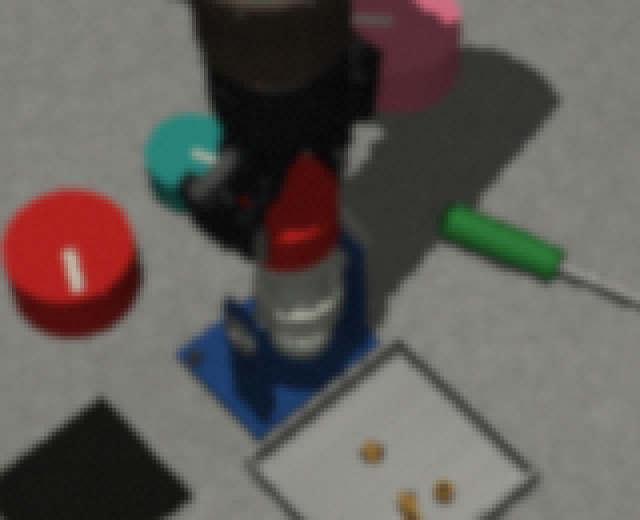

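The crop shows the cap held centred over the mouth at (300,230), with the canister upright. I'll lower it until contact.

Request:
arm_command(
  rows=[
    [[0, 0.002, 0.02], [0, 0, 0]],
    [[0, 0.002, 0.03], [0, 0, 0]],
    [[0, 0.002, 0.034], [0, 0, 0]],
  ],
)

```text
clock: 23.25
position: [554.1, -66.6, 190.4]
ee_rot: [0.999, 0.046, 0.0, -0.0]
contact_force: [-0.2, 0.6, -0.7]
gripper_width: 58.1
grasp_force: 64.6
```

Request:
arm_command(
  rows=[
    [[0, 0, 0.003], [0, 0, 0]],
    [[0, 0, 0.006], [0, 0, 0]],
    [[0, 0, 0.006], [0, 0, 0]],
  ],
)

```text
clock: 23.55
position: [554.1, -66.6, 189.2]
ee_rot: [0.999, 0.047, 0.0, -0.0]
contact_force: [0.8, 1.1, 0.4]
gripper_width: 58.3
grasp_force: 64.6
```

Request:
arm_command(
  rows=[
    [[0, 0, 0.001], [0, 0, 0.045]],
    [[0, 0, 0.002], [0, 0, 0.09]],
    [[0, 0, 0.003], [0, 0, 0.135]],
    [[0, 0, 0.004], [0, 0, 0.18]],
    [[0, 0, 0.005], [0, 0, 0.225]],
  ],
)

```text
clock: 24.05
position: [553.5, -67.1, 187.6]
ee_rot: [0.952, -0.305, -0.0, 0.0]
contact_force: [0.2, 0.8, -0.3]
gripper_width: 57.7
grasp_force: 64.6
```

Request:
arm_command(
  rows=[
    [[0, 0, 0.0013], [0, 0, 0.045]],
    [[0, 0, 0.0025], [0, 0, 0.09]],
    [[0, 0, 0.0038], [0, 0, 0.135]],
    [[0, 0, 0.005], [0, 0, 0.18]],
    [[0, 0, 0.0063], [0, 0, 0.225]],
  ],
)

```text
clock: 24.55
position: [553.8, -67.1, 186.2]
ee_rot: [0.788, -0.616, 0.0, 0.0]
contact_force: [0.2, -0.3, -0.2]
gripper_width: 58.1
grasp_force: 64.6
```

Request:
arm_command(
  rows=[
    [[0, 0.002, 0.0013], [0, 0, 0.045]],
    [[0.001, 0.004, 0.0025], [0, 0, 0.09]],
    [[0.001, 0.006, 0.0038], [0, 0, 0.135]],
    [[0.002, 0.008, 0.005], [0, 0, 0.18]],
    [[0.002, 0.008, 0.0063], [0, 0, 0.225]],
  ],
)

```text
clock: 25.05
position: [551.9, -68.2, 184.6]
ee_rot: [-0.526, 0.85, -0.0, -0.0]
contact_force: [0.2, 0.1, 1.4]
gripper_width: 58.4
grasp_force: 64.6
```

Run:
```python
from h import *
s=arm.read_state()
for k in ['joints','position','contact_force','wrist_torque']: print(k,np.round(s[k],2))
```

```text
joints [ 0.17  0.31 -0.23  0.   -1.03 -0.63]
position [551.86 -68.19 184.62]
contact_force [0.16 0.12 1.39]
wrist_torque [-0.08 -0.13  0.01]
```

Request:
arm_command(
  rows=[
    [[0, 0.002, 0.0013], [0, 0, 0.045]],
    [[0.001, 0.003, 0.0025], [0, 0, 0.09]],
    [[0.001, 0.005, 0.0038], [0, 0, 0.135]],
    [[0.002, 0.006, 0.005], [0, 0, 0.18]],
    [[0.002, 0.007, 0.0063], [0, 0, 0.225]],
  ],
)

```text
clock: 25.55
position: [549.8, -67.8, 183.0]
ee_rot: [-0.199, 0.98, -0.0, -0.0]
contact_force: [-1.1, 1.1, 0.5]
gripper_width: 58.1
grasp_force: 64.6
```

Run:
```python
from h import *
s=arm.read_state()
for k in ['joints','position','contact_force','wrist_torque']: print(k,np.round(s[k],2))
```

```text
joints [ 0.17  0.31 -0.24  0.   -1.03 -1.34]
position [549.84 -67.8  183.  ]
contact_force [-1.06  1.06  0.5 ]
wrist_torque [0.35 0.19 0.02]
```

Request:
arm_command(
  rows=[
    [[0, 0.001, 0.0013], [0, 0, 0.045]],
    [[0, 0.002, 0.0025], [0, 0, 0.09]],
    [[0, 0.003, 0.0038], [0, 0, 0.135]],
    [[0, 0.004, 0.005], [0, 0, 0.18]],
  ],
)

```text
clock: 25.95
position: [549.5, -66.5, 182.5]
ee_rot: [0.082, 0.997, -0.0, -0.0]
contact_force: [-2.3, 2.0, 5.1]
gripper_width: 58.5
grasp_force: 64.9
```

Run:
```python
from h import *
s=arm.read_state()
for k in ['joints','position','contact_force','wrist_torque']: print(k,np.round(s[k],2))
```

```text
joints [ 0.17  0.31 -0.24  0.   -1.02 -1.91]
position [549.45 -66.54 182.55]
contact_force [-2.29  1.96  5.06]
wrist_torque [0.6  0.65 0.05]
```

Request:
arm_command(
  rows=[
    [[0, 0, 0.001], [0, 0, 0.03]],
    [[0, 0, 0.002], [0, 0, 0.06]],
    [[0, 0, 0.002], [0, 0, 0.09]],
  ],
)

```text
clock: 26.25
position: [550.2, -65.8, 182.5]
ee_rot: [0.22, 0.976, 0.001, 0.001]
contact_force: [-1.3, 5.5, 4.8]
gripper_width: 58.0
grasp_force: 65.1
```

Run:
```python
from h import *
s=arm.read_state()
for k in ['joints','position','contact_force','wrist_torque']: print(k,np.round(s[k],3))
```

```text
joints [ 1.730e-01  3.050e-01 -2.410e-01 -1.000e-03 -1.023e+00 -2.187e+00]
position [550.223 -65.761 182.535]
contact_force [-1.323  5.482  4.843]
wrist_torque [1.547 0.553 0.427]
```

Request:
arm_command(
  rows=[
    [[0, 0, 0], [0, 0, 0.025]],
    [[0, 0, 0], [0, 0, 0.05]],
    [[0, 0, 0], [0, 0, 0.05]],
  ],
)

```text
clock: 26.55
position: [549.9, -65.7, 182.5]
ee_rot: [0.295, 0.956, 0.001, 0.0]
contact_force: [-2.0, 5.5, 5.5]
gripper_width: 58.2
grasp_force: 65.1
```

Run:
```python
from h import *
s=arm.read_state()
for k in ['joints','position','contact_force','wrist_torque']: print(k,np.round(s[k],3))
```

```text
joints [ 1.730e-01  3.050e-01 -2.410e-01 -1.000e-03 -1.023e+00 -2.343e+00]
position [549.895 -65.692 182.456]
contact_force [-1.958  5.512  5.467]
wrist_torque [ 1.415  0.618 -0.177]
```

Height has stopped changing at the predicted home value, and the fingers slip on further turning. I'll release, rise and check.

Request:
arm_command(
  rows=[
    [[0, 0, 0], [0, 0, 0]],
    [[0, 0, 0], [0, 0, 0]],
    [[0, 0, 0], [0, 0, 0]],
    [[0, 0, 0], [0, 0, 0]],
    [[0, 0, 0], [0, 0, 0]],
  ],
  grip=1,
)

```text
clock: 27.05
position: [549.8, -66.8, 181.1]
ee_rot: [0.295, 0.956, -0.0, -0.0]
contact_force: [-0.3, -0.9, 0.6]
gripper_width: 85.5
grasp_force: 0.0
```

Request:
arm_command(
  rows=[
    [[0, 0, -0.1], [0, 0, 0]],
    [[0, 0, -0.25], [0, 0, 0]],
    [[0, 0, -0.25], [0, 0, 0]],
    [[0, 0, -0.25], [0, 0, 0]],
    [[0, 0, -0.25], [0, 0, 0]],
  ],
)

```text
clock: 27.55
position: [549.2, -66.6, 242.8]
ee_rot: [0.295, 0.956, -0.0, -0.001]
contact_force: [-0.5, -0.5, -1.1]
gripper_width: 85.7
grasp_force: 0.0
```

Run:
```python
from h import *
i=arm.camera_info('wrist');im,d=arm.get_image('wrist'); cv2.imwrite('pics/w7.png',im)
def mark(im,W,t):
    b,g,r=[im[...,k].astype(int) for k in range(3)]
    n=(abs(W[...,0]-551)<33)&(abs(W[...,1]+65)<33)&(W[...,2]>200)&(W[...,2]<217)
    P=W[n&(r>100)&(g<90)]; c=cv2.minEnclosingCircle(P[:,:2].astype(np.float32))
    M=W[n&(b>95)&(g>95)&(np.hypot(W[...,0]-c[0][0],W[...,1]-c[0][1])<29)].mean(0)
    A=np.c_[P[:,:2]-P[:,:2].mean(0),np.ones(len(P))]
    print(t,'cap',np.round(c[0],1),round(c[1],1),'z',np.median(P[:,2]),'slope',np.linalg.lstsq(A,P[:,2],rcond=None)[0].round(3),'mark angle',np.arctan2(M[1]-c[0][1],M[0]-c[0][0]))
mark(im,cloud('wrist',d,i),'now')
im0=cv2.imread('pics/w1.png'); 
mark(cv2.imread('pics/top0.png'),cloud('top',np.load('top.npy')),'top0'); mark(cv2.imread('pics/scene0.png'),cloud('scene',np.load('scene.npy')),'scene0')
im,d=arm.get_image('scene'); mark(im,cloud('scene',d),'scene now')
```

```text
now cap [551.6 -65.3] 30.4 z 205.92615788590757 slope [ 7.00000e-03 -4.00000e-03  2.05858e+02] mark angle -0.5736657321988077
top0 cap [550.3 -64.3] 29.4 z 206.40638423453117 slope [7.00000e-03 4.00000e-03 2.06291e+02] mark angle -0.05380823057332099
scene0 cap [552.2 -66.4] 31.2 z 207.18441983475827 slope [ 1.0000e-02 -1.1000e-02  2.0714e+02] mark angle -0.3035152346542296
scene now cap [551.1 -68.8] 31.4 z 206.99243652807638 slope [ 1.80000e-02 -3.40000e-02  2.06897e+02] mark angle -0.5534798406415786
```

View pics/w7.png

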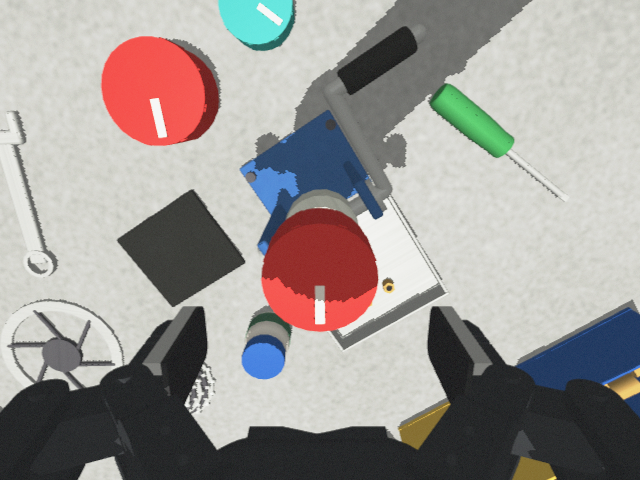

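The cap's top is at 205.9 mm and level (home is 206), with the mark at (320,305). I'll grip it once more to confirm that it is tight.

Request:
arm_command(
  rows=[
    [[-0.005, 0.007, 0.08], [0, 0, -0.047]],
    [[-0.005, 0.007, 0.2], [0, 0, -0.094]],
    [[-0.005, 0.007, 0.243], [0, 0, -0.14]],
    [[-0.005, 0.007, 0.243], [0, 0, -0.14]],
    [[-0.005, 0.007, 0.243], [0, 0, -0.14]],
  ],
)

```text
clock: 28.15
position: [552.0, -65.9, 182.8]
ee_rot: [0.081, 0.997, -0.0, -0.0]
contact_force: [0.3, -0.6, 0.7]
gripper_width: 85.7
grasp_force: 0.0
```

Request:
arm_command(
  rows=[
    [[0, 0, 0], [0, 0, 0]],
    [[0, 0, 0], [0, 0, 0]],
    [[0, 0, 0], [0, 0, 0]],
    [[0, 0, 0], [0, 0, 0]],
    [[0, 0, 0], [0, 0, 0]],
  ],
  grip=0,
)

```text
clock: 28.65
position: [552.2, -67.1, 185.0]
ee_rot: [0.079, 0.997, -0.001, 0.001]
contact_force: [-1.2, -3.9, 5.9]
gripper_width: 58.0
grasp_force: 64.4
```

Request:
arm_command(
  rows=[
    [[0, 0, 0.001], [0, 0, 0.04]],
    [[0, 0, 0.001], [0, 0, 0.08]],
  ],
)

```text
clock: 28.85
position: [551.8, -66.9, 184.8]
ee_rot: [0.203, 0.979, -0.002, 0.001]
contact_force: [-3.6, -3.3, 6.6]
gripper_width: 57.9
grasp_force: 64.7
```

Run:
```python
from h import *
s=arm.read_state()
for k in ['joints','position','contact_force','wrist_torque']: print(k,np.round(s[k],3))
```

```text
joints [ 0.173  0.306 -0.235  0.004 -1.03  -2.154]
position [551.848 -66.935 184.845]
contact_force [-3.572 -3.327  6.618]
wrist_torque [-1.169  1.062  1.901]
```

Request:
arm_command(
  rows=[
    [[0, 0, 0], [0, 0, 0.04]],
    [[0, 0, 0], [0, 0, 0.08]],
    [[0, 0, 0], [0, 0, 0.12]],
  ],
)

```text
clock: 29.15
position: [551.0, -66.8, 184.7]
ee_rot: [0.381, 0.925, -0.002, -0.0]
contact_force: [-5.7, -2.0, 8.3]
gripper_width: 57.9
grasp_force: 64.8
```

Run:
```python
from h import *
s=arm.read_state()
for k in ['joints','position','contact_force','wrist_torque']: print(k,np.round(s[k],3))
```

```text
joints [ 0.173  0.306 -0.236  0.004 -1.032 -2.528]
position [550.969 -66.838 184.74 ]
contact_force [-5.686 -2.006  8.274]
wrist_torque [-0.722  1.673  2.493]
```

Wrist torque of 2 to 2.5 N m confirms that the cap is tight. I'll release and withdraw.

Request:
arm_command(
  rows=[
    [[0, 0, 0], [0, 0, 0]],
    [[0, 0, 0], [0, 0, 0]],
    [[0, 0, 0], [0, 0, 0]],
    [[0, 0, 0], [0, 0, 0]],
    [[0, 0, 0], [0, 0, 0]],
  ],
  grip=1,
)

```text
clock: 29.65
position: [551.9, -65.8, 182.6]
ee_rot: [0.383, 0.924, 0.0, -0.0]
contact_force: [0.3, -0.2, 0.2]
gripper_width: 85.4
grasp_force: 0.0
```

Request:
arm_command(
  rows=[
    [[0, 0, -0.1], [0, 0, 0]],
    [[0, 0, -0.25], [0, 0, 0]],
    [[0, 0, -0.35], [0, 0, 0]],
    [[0, 0, -0.35], [0, 0, 0]],
    [[0, 0, -0.35], [0, 0, 0]],
  ],
)

```text
clock: 30.15
position: [551.7, -65.6, 270.3]
ee_rot: [0.383, 0.924, 0.001, 0.0]
contact_force: [0.8, 0.7, -1.2]
gripper_width: 85.2
grasp_force: 0.0
```

Run:
```python
from h import *
i=arm.camera_info('wrist');im,d=arm.get_image('wrist'); W=cloud('wrist',d,i); b,g,r=[im[...,k].astype(int) for k in range(3)]
P=W[(r>100)&(g<90)&(W[...,2]>195)&(W[...,2]<217)]; print(cv2.minEnclosingCircle(P[:,:2].astype(np.float32)),np.median(P[:,2]))
m=(im.max(-1)<75)&(W[...,2]>125)&(W[...,2]<165)&(abs(W[...,0]-480)<40)&(abs(W[...,1]-20)<45)
P=W[m]; print('handle',cv2.minAreaRect(P[:,:2].astype(np.float32)),np.median(P[:,2]))
print(arm.read_state()['contact_force']); print(arm.job_done())
```

```text
((550.7289428710938, -64.29964447021484), 30.431995391845703) 205.69673931539938
handle ((481.86968994140625, 16.070226669311523), (24.866573333740234, 63.829349517822266), 12.745569229125977) 149.22360445640675
[-0.18729704  0.36892475 -0.57643215]
the job is handed in; nothing more can be done
None
```

The job is done and handed in at about 30 s: all four nuts are in the tray, the canister is back upright, and the red cap is screwed home and tight; the verdict was not shown to me.

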